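# Find the full coin tin on the hallway shelf

### The job

Somebody has parked the lantern on the coin tins: first hang it by its wire handle on the hook of the aluminium post and let go of it. The three closed tins look alike, so feel by lifting which one is the heaviest, that is the full one, and finish while still holding that tin up, upright and still, a good hand's breadth (some 15 cm) above the shelf, with the other two standing upright in the tray, the lantern still hanging, and everything else on the shelf left where it is.

Things in the scene. Friction and masses are not known exactly. Their poses are not given: they have to be found in the camera images.
- tin_a: one of three closed round steel coin tins that look exactly alike: 55 mm across, 50 mm tall, straight sides, flat lid that stays shut; stands in the tray. Origin: centre of its underside, z up. Weighs 0.14 to 0.65 kg, contents loose inside; the heaviest is at least 0.2 kg heavier than either other. Which is heaviest changes from start to start
- tin_b: one of three closed round steel coin tins that look exactly alike: 55 mm across, 50 mm tall, straight sides, flat lid that stays shut; stands in the tray. Origin: centre of its underside, z up. Weighs 0.14 to 0.65 kg, contents loose inside; the heaviest is at least 0.2 kg heavier than either other. Which is heaviest changes from start to start
- tin_c: one of three closed round steel coin tins that look exactly alike: 55 mm across, 50 mm tall, straight sides, flat lid that stays shut; stands in the tray. Origin: centre of its underside, z up. Weighs 0.14 to 0.65 kg, contents loose inside; the heaviest is at least 0.2 kg heavier than either other. Which is heaviest changes from start to start
- lantern: small LED lantern, 0.2 to 0.3 kg, standing on the lid of the row's middle tin. Origin: centre of its underside, z up; round body 62 mm across, 96 mm tall. Stiff upright bail handle of 6 mm wire in the lantern's y-z plane: up both sides at y = +-48 mm to a level bar along y, straight from y = -40 to 40 mm, its axis 147 mm above the origin; 48 mm free between body and bar
- bail_mid (a point): middle of the bail's grip bar, on the axis of the wire; axes as the lantern's
- hook_post: brushed aluminium hook post fixed to the shelf: base plate 110 x 110 x 8 mm, round post 16 mm thick (23 mm at the collar), 265 mm tall, with one upturned hook that points along the post's own -x (towards the robot at yaw 0). Origin: centre of the base plate's underside. The hook is 9 mm round bar
- hook_cradle (a point): top face of the hook's bar at its lowest point, where a handle comes to rest: 70 mm out from the post's axis along its -x, 236 mm above the shelf
- hook_tip (a point): top of the hook's upturned tip, 94 mm out from the post's axis along its -x and 23.5 mm higher than the cradle
- tray: shallow oak valet tray fixed to the shelf, 124 mm (its x) by 340 mm (its y), walls 6 mm thick, rim 12 mm above the shelf, inner floor 6 mm above the shelf. Origin: centre of its underside. The three tins stand in a row along its y, about 90 mm apart (near y = -105, -15 and 75 mm, x = 0)
- earbud_case: white earbud case, rounded block 45 x 62 x 24 mm, lying on the shelf; bystander
- key: small copper key, 65 mm long and 6 mm thick, lying in the tray beyond the last tin on the tray's +y side, along the tray's x; bystander
- door_stop: blue rubber door stop, wedge 120 x 42 x 32 mm, on the shelf; bystander
- coaster: round speckled stone coaster, 100 mm across, 9 mm thick; bystander
- glasses_case: dark glasses case 160 x 62 x 42 mm; bystander
- brush: wooden clothes brush 160 x 46 x 34 mm, lying to the right of the tray; bystander
- pump_bottle: white pump bottle, 48 mm across, 138 mm tall, left of the hook post; bystander
- pad (a point): top centre of the round charging pad (76 mm across) at the end of the aluminium swing arm on the shelf's left edge, 106 mm above the shelf; bystander

How it is judged:
By the outcome, as a careful person would: the job done as asked, in the order asked, and still so for the second after the job is handed in, while the arm keeps its last pose, push and grip.
It also fails if it takes over 72 s, if anything falls off the work surface, if the arm or the gripper's body presses on something with over 40 N, if the wrist force passes 120 N, or if a joint passes its speed limit or range.

### The arm

A 7-joint arm with a two-finger parallel gripper is mounted at the origin on the work surface. World frame = base frame: x ahead of the robot, y to its left, z up, the work surface at z = 0. Lengths are in m, angles in rad, forces in N, time in s.
With the tool pointing down it reaches from about 0.4 to 0.875 m from the base axis. Payload 19.3 kg.
Tool frame: the origin (TCP) lies midway between the tips of the shut fingers; the grasp point (between the pads) lies 19 mm behind it; z points along the fingers, y is the line along which they close (so a half turn about z gives the same grasp; the last joint's range is limited). The gripper opens to 85 mm and grips with 20 to 120 N. Pads are 22 mm wide; open, the fingers measure 114 mm over their backs; the gripper's body (76 mm by 85 mm) begins 54 mm behind the grasp point. The pads swing forward as they close: fully open they stand 13 mm farther back than shut.
Start: joints at [1.063, 0.521, -0.036, 1.599, 0.021, 1.021, -0.113], TCP at [0.265, -0.566, 0.231] pointing down, gripper open.
Joint ranges: [-2.91, 2.91], [-0.3, 2.13], [-1.5, 1.42], [0.17, 2.43], [-1.26, 4.41], [0.16, 1.93], [-2.52, 2.52]. Speed limits (rad/s): [1.89, 1.89, 2.39, 2.39, 3.01, 3.01, 3.01].

### API

Orientations are given as [roll, pitch, yaw] about the fixed x, y, z axes, in that order (R = Rz(yaw) Ry(pitch) Rx(roll)).
In Python, from workcell import * gives the robot as it stands.
- The arm moves only by the shell command python3 -m creep 'ROWS' [FORCE]. ROWS is JSON, a list that holds one entry, the list of rows, each a list of 7 numbers: the closure, from -1 (fully open) to 1 (shut), then the shift along the tool's x, y, z in m, then the turn, a rotation vector about the tool's x, y, z in degrees. A call has 1 to 10 rows; each row shifts and turns the commanded pose from where the row before left it, along the tool's axes as they then stand; what a row does not reach is not made up. A row lasts 1/10 s, in which the tool goes at most 50 mm and 8.59 degrees, less where a joint would pass 70% of its speed; a pose out of reach is approached as far as the arm can. A call is refused whole if a number of a shift passes 0.05 or a number of a turn 8.59, either way. A call with a gripper value outside its range is refused whole. The fingers move at their own pace and stop on an object; FORCE is the grip in N (left out, the last holds). Time passes only in rows, so rows that do not move let the fingers close. It gives the time, the measured TCP pose, the force, the opening and the grip force at its end, in the units of the state.
- observe(): the state, without advancing time (a new reading comes with each control period).
- grab_frame(name): name is "side" or "top"; returns a dict with "image" (400x640x3 uint8, red, green, blue), "range_z" (400x640 float32, m along the optical axis (not along the pixel's ray), 0 where there is no reading), "fx", "fy", "cx", "cy" (pixels), "R" (3x3) and "t" (3): a world point X has camera coordinates R X + t. Camera axes: x right, y down, z forward; pixel columns grow to the right and rows downward; lengths in m; the calibration is good to about 2 mm. A picture is of the moment at which its call begins.
- job_done(): hands the job in; it is judged then, once.
Trained networks look in a picture, given as the dict that the camera call returned (one of the last four; its "shot" number tells which), for a name from the list of things; names that differ only in an ending like _2 or _b are one class to them, and where a whole thing is asked for, a point or a joint stands for the part that bears it (a point fixed in the world has none). Each returns a list of dicts, best first, with "confidence" (0 to 1); they miss things now and then, are a little off and sometimes report something else, mostly with a low value. They report only what shows in the picture. A call takes as long as a camera call.
- find_in(picture, thing): "extent" ([centre column, centre row, width, height] in pixels, round what is visible of it).
- outline_of(picture, thing): "region" (400x640 bool, what is visible of it) and "extent" ([centre column, centre row, width, height] in pixels, round what is visible of it).
- tip_of(picture, thing): "position" ([column, row] in pixels: a listed point, or the origin of a listed thing).
The state is a dict: "clock": time; "qpos": joint angles; "qd": joint speeds; "joint_efforts": joint torques, N m; "position": TCP position; "tool_rot": TCP orientation; "force": force on the tool from outside, world axes, zero at the start; "moment": the same for the moment, N m; "grip_width": finger opening in m; "finger_force": force on a finger pad.
Only numpy, scipy, OpenCV 4.12 (cv2) and the standard library are available. Lean on these libraries where they do the work, as an engineer would, in place of code of your own. Each camera call takes 0.05 s, during which the arm holds its last target. There are 200 camera calls.

## Working session

There is one attempt and no reset: what is moved stays moved. The work goes in short steps, Python scripts to look and compute and a shell command to move; the robot and the scene stay as the last step left them, time stands still between calls to the robot, and variables do not carry over. Pictures are saved under pics/ and viewed, at most 10 in all, crops included, and the job is handed in when it is done.

```bash
mkdir -p pics; ls; cat > h.py <<'E'
from workcell import *
import numpy as np, cv2
def world(f,u,v,z):
    R=np.array(f["R"]);t=np.array(f["t"])
    return R.T@(np.array([(u-f["cx"])/f["fx"]*z,(v-f["cy"])/f["fy"]*z,z])-t)
def save(f,n,crop=None,s=1):
    im=f["image"][...,::-1]
    if crop: a,b,c,d=crop; im=im[b:d,a:c]
    cv2.imwrite(n,cv2.resize(np.ascontiguousarray(im),None,fx=s,fy=s))
def cloud(f,m=None):
    z=f["range_z"]; v,u=np.nonzero((z>0)&(m if m is not None else True)); d=z[v,u]
    P=np.c_[(u-f["cx"])/f["fx"]*d,(v-f["cy"])/f["fy"]*d,d]
    return (P-np.array(f["t"]))@np.array(f["R"])
E
python3 - <<'E'
from h import *
o=observe();print({k:np.round(v,3).tolist() for k,v in o.items()})
for c in ["top","side"]:
    f=grab_frame(c);save(f,f"pics/{c}0.png")
    print(c,"cam",np.round(-np.array(f["R"]).T@f["t"],3))
    for n in ["tin_a","lantern","hook_post","tray","key","brush","pump_bottle","glasses_case","earbud_case"]:
        for r in outline_of(f,n)[:3]:
            P=cloud(f,r["region"]); 
            if len(P): print(n,round(r["confidence"],2),np.round(r["extent"]).tolist(),np.round(np.percentile(P,[2,50,98],axis=0),3).tolist())
    for n in ["hook_cradle","hook_tip","bail_mid","pad"]:
        for r in tip_of(f,n)[:2]:
            u,v=r["position"];d=f["range_z"][int(round(v)),int(round(u))]
            print(n,round(r["confidence"],2),np.round([u,v]),np.round(world(f,u,v,d),3))
E
```

```text
pics
{'clock': 0.0, 'qpos': [1.063, 0.522, -0.036, 1.6, 0.021, 1.021, -0.113], 'qd': [0.001, -0.0, -0.001, 0.001, -0.0, 0.0, 0.0], 'joint_efforts': [-0.0, -92.711, 1.98, -36.994, 0.018, 0.008, -0.0], 'position': [0.265, -0.566, 0.231], 'tool_rot': [-3.14, 0.0, 0.438], 'force': [0.554, -0.035, 0.169], 'moment': [-0.054, -0.021, -0.015], 'finger_force': 0.0, 'grip_width': 0.085}
top cam [0.48  0.024 1.363]
tin_a 0.85 [415.0, 230.0, 26.0, 19.0] [[0.519, -0.303, 0.009], [0.545, -0.274, 0.055], [0.57, -0.252, 0.061]]
tin_a 0.57 [360.0, 219.0, 16.0, 19.0] [[0.552, -0.13, 0.004], [0.576, -0.101, 0.055], [0.603, -0.077, 0.06]]
lantern 0.56 [394.0, 219.0, 29.0, 20.0] [[0.534, -0.22, 0.078], [0.558, -0.188, 0.146], [0.587, -0.155, 0.207]]
key 0.65 [337.0, 213.0, 4.0, 12.0] [[0.577, -0.044, 0.006], [0.607, -0.041, 0.011], [0.615, -0.036, 0.015]]
brush 0.62 [478.0, 195.0, 30.0, 51.0] [[0.567, -0.515, 0.001], [0.64, -0.48, 0.033], [0.716, -0.449, 0.039]]
pump_bottle 0.74 [178.0, 196.0, 26.0, 23.0] [[0.631, 0.429, -0.0], [0.65, 0.444, 0.093], [0.677, 0.478, 0.141]]
pump_bottle 0.35 [386.0, 166.0, 
[... 1457 characters left out ...]
05], [0.787, -0.004, 0.036], [0.862, 0.043, 0.042]]
brush 0.56 [335.0, 386.0, 74.0, 27.0] [[0.571, -0.505, 0.013], [0.657, -0.487, 0.033], [0.716, -0.457, 0.035]]
pump_bottle 0.54 [331.0, 164.0, 10.0, 33.0] [[0.634, 0.424, -0.002], [0.656, 0.434, 0.061], [0.679, 0.649, 0.13]]
glasses_case 0.85 [377.0, 236.0, 48.0, 16.0] [[0.713, -0.016, 0.005], [0.787, -0.004, 0.036], [0.863, 0.043, 0.042]]
earbud_case 0.47 [286.0, 207.0, 17.0, 12.0] [[0.458, 0.179, 0.002], [0.483, 0.199, 0.019], [0.509, 0.232, 0.023]]
hook_cradle 0.79 [321. 137.] [ 0.628  2.072 -0.589]
hook_cradle 0.7 [368. 294.] [ 0.741 -0.207  0.007]
bail_mid 0.88 [305. 239.] [ 0.559  0.035 -0.005]
pad 0.66 [307. 142.] [0.553 0.553 0.101]
```

View pics/top0.png

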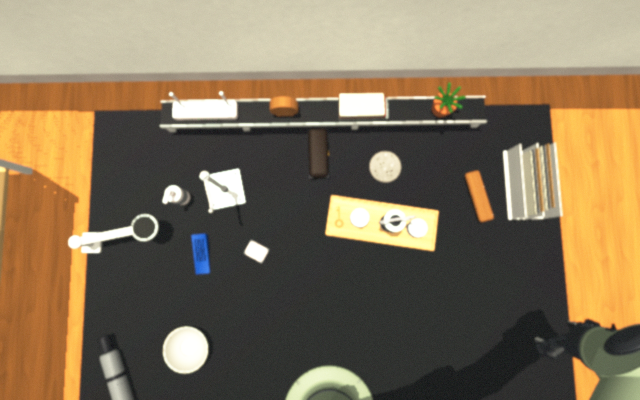

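View pics/side0.png

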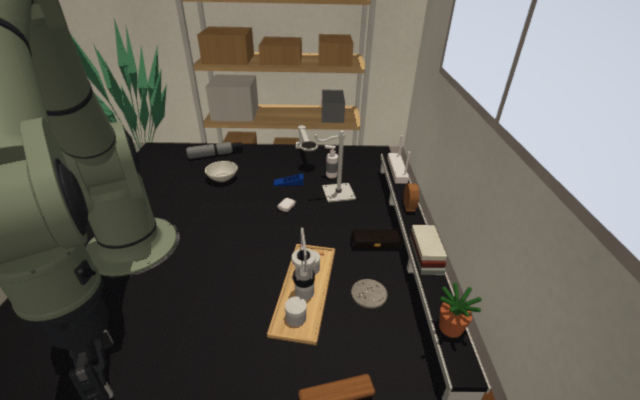

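The top view shows the tray at about (382,223), with tins at (360,218) and (417,228) and the lantern at (394,220) between them. The post plate is at (224,188) with the hook pointing up-left of it. Next I need the bail direction, the hook direction and exact tin centres.

```bash
python3 - <<'E'
from h import *
f=grab_frame("top");g=grab_frame("side")
for n,F in(("top",f),("side",g)):
    P=cloud(F)
    def sel(x,y,z): return P[(P[:,0]>x[0])&(P[:,0]<x[1])&(P[:,1]>y[0])&(P[:,1]<y[1])&(P[:,2]>z[0])&(P[:,2]<z[1])]
    Q=sel((.48,.65),(-.3,-.1),(.17,.23));print(n,"bail",len(Q));print(np.round(Q[np.argsort(Q[:,1])],3).tolist()[:40])
    Q=sel((.52,.6),(-.25,-.14),(.14,.163));print("lantern top",np.round([Q.min(0),Q.max(0),Q.mean(0)],3).tolist())
    Q=sel((.55,.75),(.2,.4),(.2,.3));print("hook",len(Q));print(np.round(Q[np.argsort(Q[:,0])],3).tolist()[:45])
    Q=sel((.55,.8),(.15,.4),(.004,.02));
    if len(Q)>5: print("plate",len(Q),cv2.minAreaRect(Q[:,:2].astype(np.float32)),Q.mean(0))
    for y in((-.32,-.24),(-.14,-.06)):
        Q=sel((.5,.64),y,(.05,.063));print("tin",np.round([Q.min(0),Q.max(0),Q.mean(0)],3).tolist())
a=cv2.resize(f["image"][150:260,180:450],None,fx=2.9,fy=2.9,interpolation=2)[...,::-1]
b=cv2.resize(g["image"][110:340,250:400],None,fx=2.6,fy=2.6,interpolation=2)[...,::-1]
cv2.imwrite("pics/a.png",a);cv2.imwrite("pics/b.png",b)
E
```

```text
top bail 85
[[0.568, -0.244, 0.197], [0.571, -0.241, 0.197], [0.566, -0.241, 0.196], [0.567, -0.238, 0.208], [0.571, -0.237, 0.202], [0.565, -0.237, 0.203], [0.568, -0.236, 0.206], [0.57, -0.234, 0.205], [0.565, -0.233, 0.205], [0.568, -0.233, 0.207], [0.565, -0.231, 0.206], [0.568, -0.23, 0.207], [0.565, -0.229, 0.202], [0.568, -0.228, 0.205], [0.565, -0.226, 0.202], [0.568, -0.225, 0.206], [0.565, -0.223, 0.204], [0.568, -0.223, 0.205], [0.568, -0.22, 0.205], [0.565, -0.22, 0.206], [0.566, -0.218, 0.202], [0.568, -0.218, 0.203], [0.563, -0.218, 0.202], [0.563, -0.214, 0.207], [0.565, -0.214, 0.208], [0.566, -0.213, 0.2], [0.563, -0.212, 0.203], [0.563, -0.21, 0.202], [0.566, -0.21, 0.203], [0.566, -0.207, 0.203], [0.563, -0.206, 0.205], [0.566, -0.204, 0.204], [0.563, -0.203, 0.208], [0.566, -0.201, 0.204], [0.56, -0.201, 0.205], [0.563, -0.201, 0.205], [0.56, -0.198, 0.205], [0.566, -0.198, 0.207], [0.563, -0.198, 0.207], [0.56, -0.196, 0.204]]
lantern top [[0.534, -0.241, 0.14], [0.591, -0.153, 0.158], [0.561, -0.194, 0.147]]
hook 201
[[0.585, 0.3, 0.26], [0.586, 0.298, 0.256], [
[... 2950 characters left out ...]
 0.3, 0.228], [0.613, 0.301, 0.235], [0.613, 0.302, 0.231], [0.613, 0.301, 0.227], [0.617, 0.301, 0.235], [0.617, 0.302, 0.23], [0.617, 0.301, 0.227], [0.62, 0.299, 0.232], [0.62, 0.305, 0.233], [0.62, 0.302, 0.227], [0.624, 0.3, 0.236], [0.624, 0.302, 0.231], [0.627, 0.302, 0.238], [0.627, 0.301, 0.235], [0.627, 0.301, 0.231], [0.631, 0.305, 0.237], [0.631, 0.302, 0.235], [0.631, 0.304, 0.23]]
plate 290 ((0.6789247989654541, 0.31332314014434814), (0.10989520698785782, 0.11028493195772171), 12.359869003295898) [0.6788467  0.30956353 0.00657051]
tin [[0.519, -0.31, 0.05], [0.57, -0.253, 0.059], [0.545, -0.284, 0.054]]
tin [[0.584, -0.132, 0.05], [0.605, -0.079, 0.056], [0.597, -0.107, 0.054]]
```

View pics/a.png

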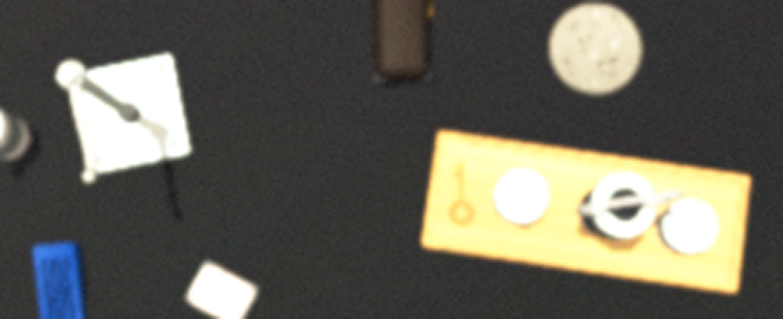

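View pics/b.png

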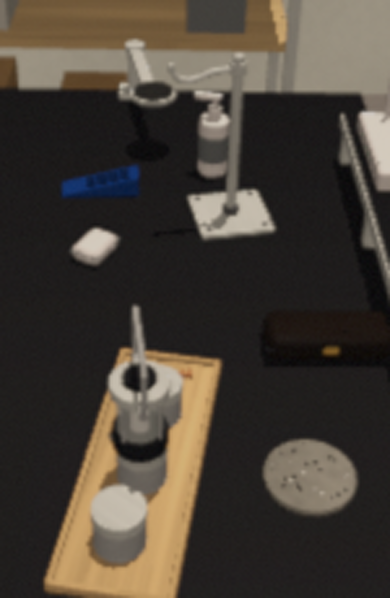

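The crops show the bail bar running nearly along world y, from (580,212) to (680,197) in the top crop. The hook points from the post towards the robot, with the upturned tip at (88,178). Lantern yaw and post yaw look alike, about +10°. I'll fit both, and turn the tool to match in the meantime.

```bash
cat >> h.py <<'E'
from scipy.spatial.transform import Rotation as Ro
def go(x,y,z,yaw=None):
    o=observe();R=Ro.from_euler("xyz",o["tool_rot"]).as_matrix()
    print("shift mm",np.round(1000*R.T@(np.array([x,y,z])-o["position"]),1),"yaw",np.round(np.degrees(o["tool_rot"][2]),1), "dtool_z" , None if yaw is None else round(-(yaw-np.degrees(o["tool_rot"][2])),1))
E
python3 -m creep '[[[-1,0,0,-0.004,0,0,-8.4],[-1,0,0,-0.004,0,0,-8.4],[-1,0,0,-0.004,0,0,-8.4],[-1,0,0,-0.004,0,0,-8.4],[-1,0,0,-0.004,0,0,-8.4],[-1,0,0,-0.004,0,0,-8.4],[-1,0,0,-0.004,0,0,-8.4],[-1,0,0,-0.004,0,0,-8.4],[-1,0,0,-0.004,0,0,-8.0],[-1,0,0,0,0,0,0]]]' 80
python3 - <<'E'
from h import *
def fit(Q):
    c=(Q[:,:2].max(0)+Q[:,:2].min(0))/2; m=Q[:,:2].mean(0);d=np.linalg.svd(Q[:,:2]-m)[2][0]; return m,d
for n in("top","side"):
    P=cloud(grab_frame(n))
    def sel(x,y,z): return P[(P[:,0]>x[0])&(P[:,0]<x[1])&(P[:,1]>y[0])&(P[:,1]<y[1])&(P[:,2]>z[0])&(P[:,2]<z[1])]
    Q=sel((.5,.62),(-.28,-.1),(.195,.215));m,d=fit(Q);print(n,"bail",m,d,Q[:,1].min(),Q[:,1].max(),"yaw",np.degrees(np.arctan(-d[0]/d[1])))
    Q=sel((.58,.66),(.27,.33),(.22,.27));m,d=fit(Q);print("hook",m,d,"yaw",np.degrees(np.arctan(d[1]/d[0])))
    Q=sel((.655,.71),(.26,.35),(.245,.28));print("posttop",len(Q),Q.min(0),Q.max(0))
o=observe();print(o["position"],o["tool_rot"],o["qpos"],o["force"])
E
```

```text
clock: 2.5
position: [0.2649, -0.5663, 0.2677]
tool_rot: [3.141, 0.001, 1.753]
force: [-0.1, 0.0, -0.6]
grip_width: 0.0855
finger_force: 0.0
top bail [ 0.56204971 -0.19245888] [ 0.13113653 -0.99136432] -0.24099644936506256 -0.14507065087867707 yaw 7.535272792993955
hook [0.62364581 0.3066216 ] [-0.97855537 -0.20598394] yaw 11.887104275683157
posttop 85 [0.65518995 0.30721742 0.24601907] [0.69204229 0.32860261 0.26944513]
side bail [ 0.56381186 -0.20634148] [ 0.13419019 -0.9909556 ] -0.24756828599864575 -0.1534787917772014 yaw 7.7117953814961755
hook [0.61819429 0.30129996] [0.98299171 0.18364995] yaw 10.582431979900676
posttop 36 [0.66631986 0.30155344 0.24518905] [0.69138655 0.32421883 0.26263496]
[ 0.26474017 -0.56613682  0.26716442] [ 3.14151736e+00 -5.62066799e-05  1.74555761e+00] [ 1.27057214  0.50565197 -0.34530092  1.54595512  0.18289255  1.12197391
  1.06036134] [ 0.10693263 -0.1848636  -0.17989205]
```

```bash
python3 - <<'E'
from h import *
go(.566,-.218,.267,97.6)
E
```

```text
shift mm [2.905e+02 3.572e+02 2.000e-01] yaw 100.0 dtool_z 2.4
```

```bash
python3 -m creep '[[[-1,0.02,0.025,0,0,0,0],[-1,0.029,0.036,0,0,0,0],[-1,0.029,0.036,0,0,0,0],[-1,0.029,0.036,0,0,0,0],[-1,0.029,0.036,0,0,0,0],[-1,0.029,0.036,0,0,0,0],[-1,0.029,0.036,0,0,0,0],[-1,0.029,0.036,0,0,0,0],[-1,0.029,0.036,0,0,0,0],[-1,0.029,0.036,0,0,0,2.4]]]'
python3 -m creep '[[[-1,0.01,0.008,0,0,0,0],[-1,0,0,0,0,0,0],[-1,0,0,0,0,0,0]]]'
python3 - <<'E'
from h import *
go(.566,-.218,.186,97.6)
print(observe()["force"])
f=grab_frame("side");save(f,"pics/s1.png",(230,150,400,330),3)
E
```

```text
clock: 3.6
position: [0.5591, -0.2257, 0.2671]
tool_rot: [-3.141, 0.0, 1.704]
force: [-0.2, -2.1, 0.4]
grip_width: 0.0855
finger_force: 0.0
clock: 3.9
position: [0.5642, -0.217, 0.267]
tool_rot: [-3.141, 0.0, 1.706]
force: [0.1, -0.2, -1.0]
grip_width: 0.0856
finger_force: 0.0
shift mm [-1.2  1.7 81. ] yaw 97.8 dtool_z 0.2
[ 0.13721623 -0.209328   -1.04953088]
```

View pics/s1.png

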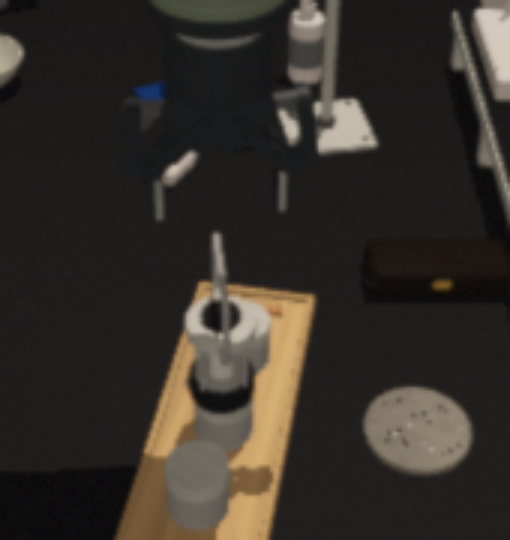

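The open pads, at (158,195) and (283,190) in the crop, straddle the bail bar top at (220,235), so I'll descend and close.

```bash
python3 -m creep '[[[-1,-0.001,0.002,0.012,0,0,0],[-1,0,0,0.014,0,0,0],[-1,0,0,0.014,0,0,0],[-1,0,0,0.014,0,0,0],[-1,0,0,0.014,0,0,0],[-0.5,0,0,0.013,0,0,0],[0.2,0,0,0,0,0,0],[0.7,0,0,0,0,0,0],[1,0,0,0,0,0,0],[1,0,0,0,0,0,0]]]' 80
python3 -m creep '[[[1,0,0,0,0,0,0],[1,0,0,0,0,0,0],[1,0,0,0,0,0,0],[1,0,0,0,0,0,0],[1,0,0,0,0,0,0],[1,0,0,0,0,0,0]]]' 80
```

```text
clock: 4.95
position: [0.5672, -0.2171, 0.1869]
tool_rot: [3.141, 0.0, 1.708]
force: [-0.4, 0.4, -0.2]
grip_width: 0.0121
finger_force: 0.0
clock: 5.55
position: [0.5671, -0.2172, 0.1869]
tool_rot: [3.141, 0.001, 1.708]
force: [-2.0, -1.2, 6.5]
grip_width: 0.0028
finger_force: 78.5
```

```bash
python3 -m creep '[[[1,0,0,-0.003,0,0,0],[1,0,0,-0.007,0,0,0],[1,0,0,-0.01,0,0,0],[1,0,0,-0.01,0,0,0],[1,0,0,-0.01,0,0,0],[1,0,0,-0.01,0,0,0],[1,0,0,-0.01,0,0,0],[1,0,0,-0.007,0,0,0],[1,0,0,0,0,0,0],[1,0,0,0,0,0,0]]]'
python3 - <<'E'
from h import *
o=observe();print(o["force"],o["moment"],o["grip_width"],o["position"])
for n in("top","side"):
    f=grab_frame(n);P=cloud(f)
    def sel(x,y,z): return P[(P[:,0]>x[0])&(P[:,0]<x[1])&(P[:,1]>y[0])&(P[:,1]<y[1])&(P[:,2]>z[0])&(P[:,2]<z[1])]
    Q=sel((.5,.62),(-.26,-.13),(.1,.24));print(n,len(Q))
    if len(Q):print(np.percentile(Q,[1,50,99],axis=0).round(3).tolist())
save(f,"pics/s2.png",(230,150,400,330),3)
E
```

```text
clock: 6.55
position: [0.5668, -0.217, 0.2531]
tool_rot: [-3.141, -0.0, 1.708]
force: [-0.2, 0.7, -2.5]
grip_width: 0.0027
finger_force: 78.4
[-0.22466232  0.72040573 -2.50739407] [-0.04610014  0.01048041  0.00115075] 0.002732762498300608 [ 0.56675102 -0.21697157  0.25314616]
top 423
[[0.533, -0.22, 0.131], [0.556, -0.188, 0.21], [0.592, -0.155, 0.222]]
side 817
[[0.534, -0.247, 0.123], [0.562, -0.217, 0.182], [0.591, -0.176, 0.232]]
```

View pics/s2.png

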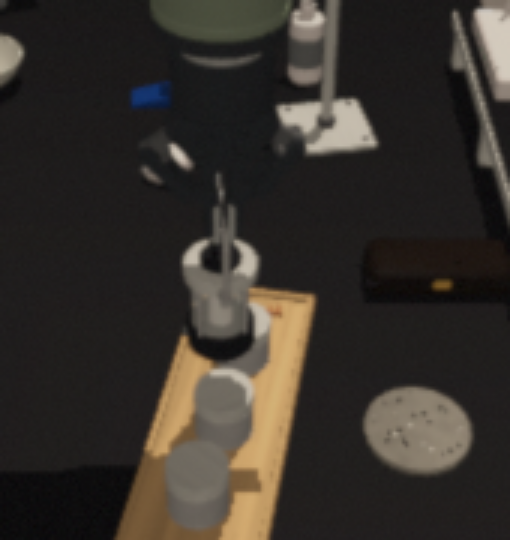

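The side crop shows the lantern clear of the tins and hanging upright from the fingers (bail at (222,200), body at (220,300)). The middle tin is undisturbed at (225,410). I'll carry it to a point in front of the hook.

```bash
python3 -m creep '[[[1,0,0,0,0,0,-3.4],[1,0.01,0,0,0,0,0],[1,0.02,0.003,0,0,0,0],[1,0.03,0.007,0,0,0,0],[1,0.035,0.008,0,0,0,0],[1,0.035,0.008,0,0,0,0],[1,0.035,0.008,0,0,0,0],[1,0.035,0.008,0,0,0,0],[1,0.035,0.008,0,0,0,0],[1,0.035,0.008,0,0,0,0]]]'
python3 -m creep '[[[1,0.035,0.008,0,0,0,0],[1,0.035,0.007,0,0,0,0],[1,0.035,0,0,0,0,0],[1,0.03,0,0,0,0,0],[1,0.025,0,0,0,0,0],[1,0.02,0,0,0,0,0],[1,0.01,0,0,0,0,0],[1,0,0,0,0,0,0],[1,0,0,0,0,0,0],[1,0,0,0,0,0,0]]]'
python3 - <<'E'
from h import *
go(.546,.268,.254,101.2)
E
```

```text
clock: 7.65
position: [0.5702, 0.0612, 0.2531]
tool_rot: [-3.141, -0.0, 1.766]
force: [0.4, -0.4, -1.9]
grip_width: 0.0027
finger_force: 78.3
clock: 8.65
position: [0.5488, 0.2471, 0.2532]
tool_rot: [-3.142, 0.001, 1.766]
force: [-1.1, -0.9, -2.4]
grip_width: 0.0029
finger_force: 78.4
shift mm [21.1  1.3 -0.8] yaw 101.2 dtool_z -0.0
```

```bash
python3 -m creep '[[[1,0.01,0,0,0,0,0],[1,0.011,0.001,-0.001,0,0,0],[1,0,0,0,0,0,0],[1,0,0,0,0,0,0]]]'
python3 - <<'E'
from h import *
o=observe();print(o["position"])
a=np.radians(11.2)
for n in("top","side"):
    f=grab_frame(n);P=cloud(f)
    def sel(x,y,z): return P[(P[:,0]>x[0])&(P[:,0]<x[1])&(P[:,1]>y[0])&(P[:,1]<y[1])&(P[:,2]>z[0])&(P[:,2]<z[1])]
    # post frame coordinates
    p=(P[:,:2]-[.679,.314])@np.array([[np.cos(a),-np.sin(a)],[np.sin(a),np.cos(a)]])
    P=np.c_[p,P[:,2]]
    Q=sel((-.2,-.1),(-.05,.05),(.125,.215));print(n,"body",Q.min(0).round(3),Q.max(0).round(3))
    Q=sel((-.105,-.03),(-.02,.02),(.222,.265));print("hook y",np.percentile(Q,[2,50,98],axis=0).round(3).tolist())
    Q=sel((-.16,-.12),(-.08,.08),(.255,.28));print("bar",len(Q),np.percentile(Q,[2,50,98],axis=0).round(3).tolist() if len(Q) else 0)
    save(f,f"pics/{n}3.png",(150,150,300,260) if n=="top" else (270,80,400,230),4)
t=cv2.imread("pics/top3.png");s=cv2.imread("pics/side3.png");t=cv2.resize(t,(400,293));s=cv2.resize(s,(400,461))
c=np.zeros((461,800,3),np.uint8);c[:293,:400]=t;c[:,400:]=s;cv2.imwrite("pics/c3.png",c)
E
```

```text
clock: 9.05
position: [0.5452, 0.2696, 0.2543]
tool_rot: [-3.142, -0.0, 1.768]
force: [0.3, -1.2, -2.8]
grip_width: 0.0029
finger_force: 78.4
[0.54519052 0.26961573 0.25427013]Traceback (most recent call last):
  File "<stdin>", line 10, in <module>
    return umr_minimum(a, axis, None, out, keepdims, initial, where)
ValueError: zero-size array to reduction operation minimum which has no identity
```

```bash
python3 - <<'E'
from h import *
a=np.radians(11.2)
for n in("top","side"):
    f=grab_frame(n);P=cloud(f)
    p=(P[:,:2]-[.679,.314])@np.array([[np.cos(a),-np.sin(a)],[np.sin(a),np.cos(a)]])
    P=np.c_[p,P[:,2]]
    def show(l,x,y,z):
        Q=P[(P[:,0]>x[0])&(P[:,0]<x[1])&(P[:,1]>y[0])&(P[:,1]<y[1])&(P[:,2]>z[0])&(P[:,2]<z[1])]
        print(n,l,len(Q),np.percentile(Q,[2,50,98],axis=0).round(3).tolist() if len(Q) else "")
    show("body",(-.2,-.1),(-.06,.06),(.125,.215));show("hook",(-.105,-.03),(-.02,.02),(.222,.265));show("bar",(-.16,-.12),(-.08,.08),(.255,.28))
    save(f,f"pics/{n}3.png",(150,150,300,260) if n=="top" else (270,80,400,230),4)
t=cv2.imread("pics/top3.png");s=cv2.imread("pics/side3.png");t=cv2.resize(t,(400,293));s=cv2.resize(s,(400,461))
c=np.zeros((461,800,3),np.uint8);c[:293,:400]=t;c[:,400:]=s;cv2.imwrite("pics/c3.png",c)
E
```

```text
top body 0 
top hook 15 [[-0.045, -0.0, 0.241], [-0.037, 0.002, 0.245], [-0.032, 0.007, 0.251]]
top bar 0 
side body 383 [[-0.17, -0.042, 0.127], [-0.146, -0.019, 0.174], [-0.114, 0.031, 0.214]]
side hook 59 [[-0.093, -0.006, 0.227], [-0.067, -0.0, 0.236], [-0.032, 0.004, 0.255]]
side bar 64 [[-0.156, -0.05, 0.256], [-0.142, -0.029, 0.269], [-0.126, -0.016, 0.279]]
```

View pics/c3.png

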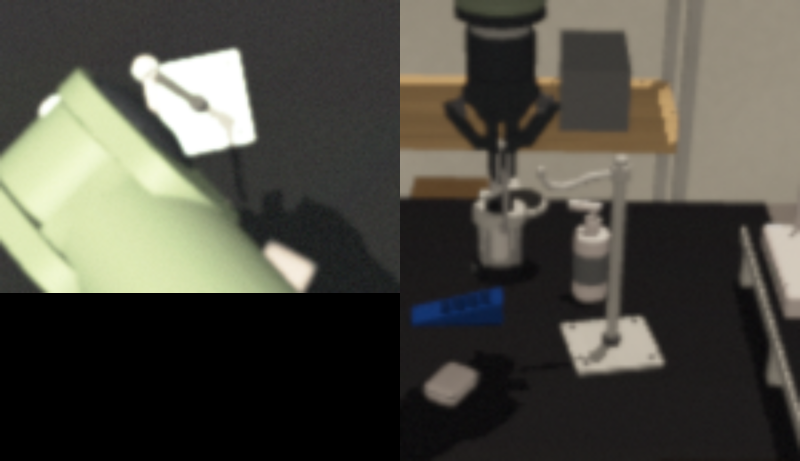

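The side crop shows the lantern in front of the hook (bar near (502,150), hook tip at (541,172), post at (620,160)), with the bar above the tip and the hook inside the bail window. I'll advance and then lower it.

```bash
python3 -m creep '[[[1,0,0.004,0,0,0,0],[1,0,0.009,0,0,0,0],[1,0,0.01,0,0,0,0],[1,0,0.01,0,0,0,0],[1,0,0.01,0,0,0,0],[1,0,0.01,0,0,0,0],[1,0,0.01,0,0,0,0],[1,0,0.006,0,0,0,0],[1,0,0.001,0,0,0,0],[1,0,0,0,0,0,0]]]'
python3 -m creep '[[[1,0,0,0.003,0,0,0],[1,0,0,0.005,0,0,0],[1,0,0,0.005,0,0,0],[1,0,0,0.005,0,0,0],[1,0,0,0.004,0,0,0],[1,0,0,0.003,0,0,0],[1,0,0,0.002,0,0,0],[1,0,0,0.001,0,0,0],[1,0,0,0,0,0,0]]]'
```

```text
clock: 10.2
position: [0.6139, 0.283, 0.2542]
tool_rot: [-3.141, -0.0, 1.768]
force: [-0.8, -0.4, -2.5]
grip_width: 0.0028
finger_force: 78.3
clock: 11.1
position: [0.614, 0.2829, 0.2263]
tool_rot: [-3.142, -0.0, 1.768]
force: [0.0, 0.2, -1.4]
grip_width: 0.0032
finger_force: 78.3
```

```bash
python3 -m creep '[[[1,0,0,0.001,0,0,0],[1,0,0,0.001,0,0,0],[1,0,0,0,0,0,0]]]'; python3 -m creep '[[[1,0,0,0.001,0,0,0],[1,0,0,0,0,0,0]]]'
```

```text
clock: 11.4
position: [0.6139, 0.2829, 0.2242]
tool_rot: [-3.142, -0.0, 1.768]
force: [0.5, 0.2, -1.8]
grip_width: 0.003
finger_force: 78.3
clock: 11.6
position: [0.614, 0.2829, 0.2234]
tool_rot: [3.141, -0.0, 1.768]
force: [-1.2, -0.1, 0.8]
grip_width: 0.0028
finger_force: 78.5
```

```bash
python3 -m creep '[[[1,0,0,0.0005,0,0,0],[0.9,0,0,0,0,0,0],[0.8,0,0,0,0,0,0],[0.6,0,0,0,0,0,0],[0.4,0,0,0,0,0,0],[0.4,0,0,0,0,0,0],[0.4,0,0,0,0,0,0]]]'
python3 - <<'E'
from h import *
f=grab_frame("side");P=cloud(f);a=np.radians(11.2)
p=(P[:,:2]-[.679,.314])@np.array([[np.cos(a),-np.sin(a)],[np.sin(a),np.cos(a)]])
P=np.c_[p,P[:,2]]
def show(l,x,y,z):
        Q=P[(P[:,0]>x[0])&(P[:,0]<x[1])&(P[:,1]>y[0])&(P[:,1]<y[1])&(P[:,2]>z[0])&(P[:,2]<z[1])]
        print(l,len(Q),np.percentile(Q,[2,50,98],axis=0).round(3).tolist() if len(Q) else "")
show("body",(-.13,-.02),(-.06,.06),(.08,.18))
save(f,"pics/s4.png",(270,80,400,230),4)
E
```

```text
clock: 12.3
position: [0.614, 0.2829, 0.2228]
tool_rot: [-3.142, -0.0, 1.768]
force: [0.1, -0.6, 0.1]
grip_width: 0.0257
finger_force: 0.0
body 355 [[-0.1, -0.032, 0.092], [-0.077, -0.019, 0.138], [-0.046, 0.022, 0.179]]
```

View pics/s4.png

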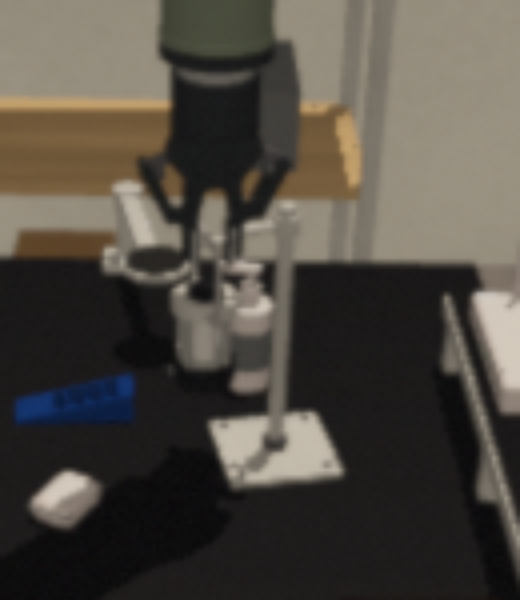

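The lantern hangs still: its body is centred under the cradle at about (205,325), the bar is on the hook and the fingers are open on both sides. I'll rise straight up.

```bash
python3 -m creep '[[[0.4,0,0,-0.004,0,0,0],[0.4,0,0,-0.01,0,0,0],[0.4,0,0,-0.015,0,0,0],[0.4,0,0,-0.02,0,0,0],[0.2,0,0,-0.02,0,0,0],[0,0,0,-0.01,0,0,0],[-1,-0.01,0,0,0,0,0],[-1,-0.02,0,0,0,0,0],[-1,-0.03,0,0,0,0,0],[-1,-0.03,0,0,0,0,0]]]'
python3 - <<'E'
from h import *
f=grab_frame("top")
for r in outline_of(f,"tin_a")[:4]:
    P=cloud(f,r["region"]);P=P[P[:,2]>.048];print(round(r["confidence"],2),((P.min(0)+P.max(0))/2).round(3),P.mean(0).round(3),len(P))
P=cloud(f);P=P[(P[:,2]>.05)&(P[:,2]<.064)]
for c in((.579,-.103),(.5615,-.191),(.5445,-.279)):
    Q=P[np.hypot(P[:,0]-c[0],P[:,1]-c[1])<.042];print(c,len(Q),Q.mean(0).round(4) if len(Q) else "")
go(.579,-.103,.2);print(observe()["position"])
E
```

```text
clock: 13.35
position: [0.6315, 0.1928, 0.3009]
tool_rot: [-3.14, 0.0, 1.768]
force: [1.2, 0.0, 1.1]
grip_width: 0.0855
finger_force: 0.0
0.75 [ 0.562 -0.194  0.056] [ 0.563 -0.194  0.056] 235
0.61 [ 0.579 -0.102  0.056] [ 0.578 -0.102  0.056] 223
0.52 [ 0.544 -0.278  0.056] [ 0.544 -0.278  0.056] 261
(0.579, -0.103) 249 [ 0.5794 -0.1032  0.0558]
(0.5615, -0.191) 250 [ 0.5637 -0.1946  0.0558]
(0.5445, -0.279) 259 [ 0.5443 -0.2787  0.0557]
shift mm [-276.  -108.2  101.8] yaw 100.9 dtool_z None
[0.63286848 0.18880123 0.30090316]
```

All three tins are found at lid height 0.056, as expected. I'll go to the +y tin first.

```bash
python3 -m creep '[[[-1,-0.03,-0.01,0,0,0,0],[-1,-0.03,-0.012,0,0,0,0],[-1,-0.03,-0.012,0,0,0,0],[-1,-0.03,-0.012,0.01,0,0,0],[-1,-0.03,-0.012,0.02,0,0,0],[-1,-0.03,-0.012,0.02,0,0,0],[-1,-0.03,-0.012,0.02,0,0,0],[-1,-0.03,-0.012,0.02,0,0,0],[-1,-0.026,-0.010,0.01,0,0,0],[-1,-0.01,-0.004,0,0,0,0]]]'
python3 -m creep '[[[-1,0,0,0,0,0,0],[-1,0,0,0,0,0,0]]]'
python3 - <<'E'
from h import *
go(.579,-.103,.03)
E
```

```text
clock: 14.45
position: [0.5779, -0.1005, 0.1997]
tool_rot: [-3.138, -0.0, 1.765]
force: [-0.4, 1.1, 1.1]
grip_width: 0.0853
finger_force: 0.0
clock: 14.65
position: [0.58, -0.096, 0.2022]
tool_rot: [3.141, -0.0, 1.768]
force: [0.7, 0.7, 0.2]
grip_width: 0.0857
finger_force: 0.0
shift mm [ -6.7  -2.5 172.2] yaw 101.3 dtool_z None
```

```bash
python3 -m creep '[[[-1,-0.007,-0.002,0.022,0,0,0],[-1,0,0,0.025,0,0,0],[-1,0,0,0.025,0,0,0],[-1,0,0,0.025,0,0,0],[-1,0,0,0.025,0,0,0],[-1,0,0,0.02,0,0,0],[-1,0,0,0.02,0,0,0],[-1,0,0,0.01,0,0,0],[-0.3,0,0,0,0,0,0],[0,0,0,0,0,0,0]]]' 60
python3 -m creep '[[[0.3,0,0,0,0,0,0],[1,0,0,0,0,0,0],[1,0,0,0,0,0,0],[1,0,0,0,0,0,0],[1,0,0,0,0,0,0],[1,0,0,0,0,0,0]]]' 60
```

```text
clock: 15.65
position: [0.5796, -0.1038, 0.0306]
tool_rot: [3.141, 0.0, 1.768]
force: [1.0, -0.2, 0.5]
grip_width: 0.0591
finger_force: 0.0
clock: 16.25
position: [0.5798, -0.1039, 0.0314]
tool_rot: [3.14, 0.0, 1.768]
force: [-2.5, 2.9, 6.0]
grip_width: 0.0534
finger_force: 62.1
```

```bash
python3 -m creep '[[[1,0,0,-0.004,0,0,0],[1,0,0,-0.008,0,0,0],[1,0,0,-0.01,0,0,0],[1,0,0,-0.01,0,0,0],[1,0,0,-0.006,0,0,0],[1,0,0,-0.002,0,0,0],[1,0,0,0,0,0,0],[1,0,0,0,0,0,0],[1,0,0,0,0,0,0]]]'
for i in 1 2 3 4 5 6; do python3 -m creep '[[[1,0,0,0,0,0,0]]]' | grep force; done
```

```text
clock: 17.15
position: [0.5788, -0.1044, 0.0694]
tool_rot: [-3.141, -0.0, 1.768]
force: [-0.8, 0.0, -1.8]
grip_width: 0.0532
finger_force: 63.1
force: [-0.8, 0.2, -2.0]
finger_force: 63.1
force: [1.0, -0.1, -1.9]
finger_force: 63.1
force: [0.3, 0.3, -2.1]
finger_force: 63.1
force: [0.8, -0.4, -1.4]
finger_force: 63.1
force: [0.3, -1.1, -1.1]
finger_force: 63.1
force: [-0.1, -0.2, -1.0]
finger_force: 63.1
```

About 1.6 N, so a light tin. I'll set it back and try the middle one.

```bash
python3 -m creep '[[[1,0,0,0.006,0,0,0],[1,0,0,0.01,0,0,0],[1,0,0,0.01,0,0,0],[1,0,0,0.006,0,0,0],[1,0,0,0.003,0,0,0],[1,0,0,0.002,0,0,0],[1,0,0,0.001,0,0,0],[1,0,0,0,0,0,0]]]'
python3 -m creep '[[[0.3,0,0,0.0005,0,0,0],[-0.2,0,0,0,0,0,0],[-0.7,0,0,0,0,0,0],[-1,0,0,0,0,0,0],[-1,0,0,-0.008,0,0,0],[-1,0,0,-0.02,0,0,0],[-1,0,0,-0.025,0,0,0],[-1,0,0,-0.02,0,0,0],[-1,0,0,-0.007,0,0,0]]]'
python3 -m creep '[[[-1,-0.015,-0.006,0,0,0,0],[-1,-0.02,-0.008,0,0,0,0],[-1,-0.025,-0.01,0,0,0,0],[-1,-0.02,-0.008,0,0,0,0],[-1,-0.006,-0.001,0,0,0,0],[-1,0,0,0,0,0,0],[-1,0,0,0,0,0,0]]]'
python3 - <<'E'
from h import *
go(.5632,-.194,.03)
E
```

```text
clock: 18.55
position: [0.5791, -0.1044, 0.0319]
tool_rot: [3.141, 0.0, 1.768]
force: [-0.9, 0.3, -2.2]
grip_width: 0.0531
finger_force: 63.1
clock: 19.45
position: [0.58, -0.1045, 0.1137]
tool_rot: [3.139, 0.001, 1.768]
force: [-0.6, -0.6, -0.5]
grip_width: 0.0854
finger_force: 0.0
clock: 20.15
position: [0.5635, -0.1944, 0.1109]
tool_rot: [-3.141, -0.001, 1.768]
force: [0.5, 0.3, 0.3]
grip_width: 0.0853
finger_force: 0.0
shift mm [ 0.4 -0.2 80.9] yaw 101.3 dtool_z None
```

```bash
python3 -m creep '[[[-1,0,0,0.01,0,0,0],[-1,0,0,0.02,0,0,0],[-1,0,0,0.025,0,0,0],[-1,0,0,0.018,0,0,0],[-1,0,0,0.008,0,0,0],[-0.3,0,0,0,0,0,0],[0.3,0,0,0,0,0,0],[1,0,0,0,0,0,0],[1,0,0,0,0,0,0],[1,0,0,0,0,0,0]]]' 60
python3 -m creep '[[[1,0,0,0,0,0,0],[1,0,0,0,0,0,0],[1,0,0,-0.004,0,0,0],[1,0,0,-0.008,0,0,0],[1,0,0,-0.01,0,0,0],[1,0,0,-0.01,0,0,0],[1,0,0,-0.006,0,0,0],[1,0,0,-0.002,0,0,0],[1,0,0,0,0,0,0],[1,0,0,0,0,0,0]]]'
for i in 1 2 3 4 5 6; do python3 -m creep '[[[1,0,0,0,0,0,0]]]' | grep -E 'force:|width'; done
```

```text
clock: 21.15
position: [0.5643, -0.195, 0.0316]
tool_rot: [3.14, 0.001, 1.768]
force: [-2.4, 2.6, 6.8]
grip_width: 0.0531
finger_force: 62.7
clock: 22.15
position: [0.5633, -0.1952, 0.07]
tool_rot: [-3.141, -0.0, 1.768]
force: [-0.1, 0.3, -5.9]
grip_width: 0.053
finger_force: 64.4
force: [-0.5, -0.6, -6.5]
grip_width: 0.0532
finger_force: 64.3
force: [1.1, -0.6, -5.8]
grip_width: 0.053
finger_force: 64.3
force: [-0.2, 0.9, -5.6]
grip_width: 0.0532
finger_force: 64.3
force: [-0.7, 0.2, -5.9]
grip_width: 0.0532
finger_force: 64.3
force: [-0.1, 0.4, -6.8]
grip_width: 0.0533
finger_force: 64.3
force: [0.0, 0.6, -5.2]
grip_width: 0.0531
finger_force: 64.3
```

About 6 N, or 0.61 kg. The heaviest tin must beat both others by 0.2 kg and none exceeds 0.65 kg, so this is the full one. I'll raise it.

```bash
python3 -m creep '[[[1,0,0,-0.005,0,0,0],[1,0,0,-0.012,0,0,0],[1,0,0,-0.015,0,0,0],[1,0,0,-0.02,0,0,0],[1,0,0,-0.02,0,0,0],[1,0,0,-0.018,0,0,0],[1,0,0,-0.012,0,0,0],[1,0,0,-0.008,0,0,0],[1,0,0,-0.003,0,0,0],[1,0,0,0,0,0,0]]]' 80
python3 -m creep '[[[1,0,0,0,0,0,0],[1,0,0,0,0,0,0],[1,0,0,0,0,0,0],[1,0,0,0,0,0,0],[1,0,0,0,0,0,0],[1,0,0,0,0,0,0],[1,0,0,0,0,0,0],[1,0,0,0,0,0,0]]]'
python3 - <<'E'
from h import *
f=grab_frame("side");save(f,"pics/s5.png",(230,90,430,330),2.5)
P=cloud(f);Q=P[(abs(P[:,0]-.563)<.02)&(abs(P[:,1]+.22)<.015)&(P[:,2]>.1)&(P[:,2]<.24)];print("tin z",np.percentile(Q[:,2],[1,5,95]) if len(Q) else 0,len(Q))
Q=P[(abs(P[:,0]-.61)<.04)&(abs(P[:,1]-.3)<.05)&(P[:,2]>.05)&(P[:,2]<.2)];print("lantern",len(Q),Q.min(0),Q.max(0))
E
```

```text
clock: 23.75
position: [0.5635, -0.1952, 0.1833]
tool_rot: [-3.142, 0.0, 1.768]
force: [-0.3, -0.7, -5.7]
grip_width: 0.0525
finger_force: 85.1
clock: 24.55
position: [0.5635, -0.1953, 0.1833]
tool_rot: [3.142, 0.0, 1.768]
force: [-0.1, 0.4, -6.0]
grip_width: 0.0524
finger_force: 85.1
tin z [0.15564683 0.15874901 0.20627353] 311
lantern 108 [0.61868522 0.25141163 0.09085332] [0.63811372 0.32312446 0.19335312]
```

View pics/s5.png

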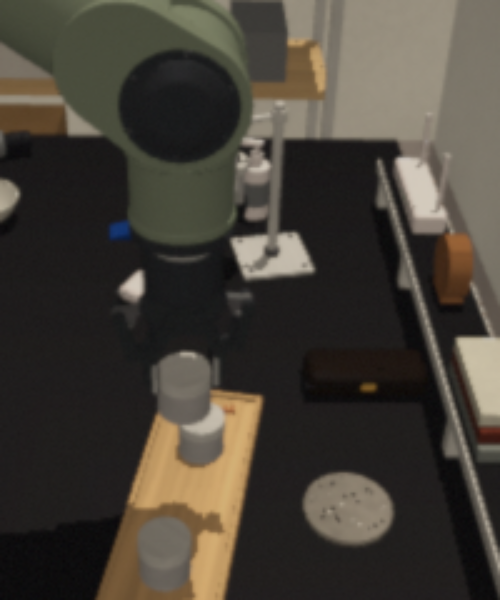

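The tin is held upright at (185,388) with its underside at about 0.157 m. The other two tins stand in the tray at (200,432) and (165,553), and the lantern is still on the hook behind the wrist (body bottom at 0.091 m). I'll hand it in.

```bash
python3 -c "from workcell import *; print(job_done())"
```

```text
the job is handed in; nothing more can be done
None
```

The job is handed in: the lantern hangs on the hook, and the arm is holding the full tin (about 0.6 kg, the middle one of the row) upright about 15 cm above the shelf. I lifted only two tins (the other was about 0.16 kg); by the stated weight limits the third could not be heavier.

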